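# Prove the supply box dead, then hold its inspection flap at the pointer

## Task

Take the tester out of its stand and, while the flap of the grey supply box is still shut, press its tip onto the tall sprung contact and then onto the low one on top of the box, and put the tester back upright, fully home in its stand. Then lift the inspection flap by its barrel knob until it lines up with the pointer beside it, and finish while still gripping the knob and holding the flap still there (let go, it falls shut). Do not shift the pointer or disturb the other things on the bench.

Things in the scene. Friction and masses are not known exactly. Their poses are not given: they have to be found in the camera images.
- supply_box: fixed grey box 230 (x) x 290 (y) x 80 mm high; origin at the centre of its underside; its own x points away from the robot, y to the robot's left, turned by up to 0.2 rad. Its top carries the flap in the middle and left, the quadrant with the pointer along the left edge (y = 0.118 to 0.135, up to 110 mm above the top: carry the tester over it) and the two contacts along the right edge. The flap's hinge axis runs along the box's y through (0.085, *, 0.083) in the box frame.
- flap (a joint): angle of the aluminium flap, 160 mm from hinge to free edge, 170 mm wide (y = -0.065 to 0.105 in the box frame), 6 mm thick: 0 shut (level), grows as its free edge, the one toward the robot, is raised; range 0 to 1.5 rad. About 0.35 kg, nearly free hinge: it falls shut when released.
- knob (a point): black barrel knob fixed on the flap on a thin post, 24 mm in diameter, 16 mm long, lying along the box's y, so that it is pinched across its two flat ends (16 mm apart). Origin at the barrel's centre, 145 mm from the hinge toward the free edge and 33 mm out from the flap's mid-plane (30 mm above its face), at y = 0.020 in the box frame; axes as the box's when shut; it turns with the flap.
- pointer (a joint): angle of the flat black pointer bar (112 mm long, 14 mm high, 6 mm thick, in front of the thin steel quadrant arc) on the flap's hinge axis, same zero and sense as flap: when the two are equal the flap lines up with the pointer. Set somewhere between 0.6 and 1.0 rad; it stays by stiff friction and must not be moved.
- pointer_tip (a point): free end of the pointer, 112 mm from the hinge axis, at y = 0.118 in the box frame, left of the flap; its x axis lies along the pointer.
- tall_contact_pin: brass cap, 20 mm in diameter, of the tall sprung contact on the box's right edge; origin at the middle of the cap's top face, 36 mm above the box's top. Yields straight down, 1 N to start, 4 N at its 6 mm end stop. The contacts stand 100 mm apart, one behind the other, and which is nearer the robot varies.
- low_contact_pin: the same cap on the low sprung contact; origin at the middle of its top face, 18 mm above the box's top.
- stand: fixed grey block 64x64x65 mm; origin at the centre of its underside. A round upright hole in the middle of its top, 18 mm in diameter with a small chamfer, goes down to 7 mm above the origin.
- tester_mid (a point): middle, half-way up, of the loose pen-shaped tester: round, 16 mm in diameter, 160 mm long, 60 g, z axis along it from tip to blunt end. It starts upright in the stand, tip down (tip 7 mm, blunt end 167 mm above the bench, leaning up to 0.05 rad), so its upper 102 mm stand free.
- tester_tip (a point): tip of the tester, 80 mm below its middle; the shank narrows from 15 mm wide to a 4.5 mm wide steel tip over the last 15 mm.
- dropper_mid (a point): bystander, leave alone: small dropper bottle, 27 mm wide, 86 mm high; point near its foot, 10 mm above its underside.
- tape_mid (a point): bystander, leave alone: roll of label tape lying flat, 66 mm wide, 19 mm high; point near its foot, 10 mm above its underside.
- small_bottle_mid (a point): bystander, leave alone: 100 ml bottle, 56 mm wide, 109 mm high; point near its foot, 10 mm above its underside.
- petri_mid (a point): bystander, leave alone: petri dish, 61 mm wide, 15 mm high; point near its foot, 10 mm above its underside.
- carton_mid (a point): bystander, leave alone: carton 120x60x58 mm; point near its foot, 10 mm above its underside.

How it is judged (in metres and radians):
On the way, in this order (a step that is already met when the one before it is completed fails the run):
1. the tester's tip is pressed on the tall contact, flap shut (contact force between tester and tall_contact_pin above 0.5 N and distance between tester_tip and tall_contact_pin below 0.013 m and value of joint flap below 0.06 rad), for 0.1 s.
2. the tester's tip is pressed on the low contact, flap shut (contact force between tester and low_contact_pin above 0.5 N and distance between tester_tip and low_contact_pin below 0.013 m and value of joint flap below 0.06 rad), for 0.1 s.
3. the tester stands home in its stand, let go, flap shut (horizontal distance between tester_tip and stand below 0.012 m and height (world z) of tester_tip below 0.02 m and angle between tester_mid's own z axis and vertical below 0.15 rad and contact force between the fingers and tester below 0.05 N and value of joint flap below 0.06 rad), for 0.2 s.
At the end, for the whole second after the job is handed in: Fingers gripping the knob (over 0.5 N, grasp point within 35 mm of its centre) hold the flap still within 0.07 rad of the pointer; the tester stands released in its stand, tip within 20 mm of the bench and 12 mm of the hole's axis, upright to 0.15 rad (horizontal distance between tester_tip and stand below 0.012 m and height (world z) of tester_tip below 0.02 m and angle between tester_mid's own z axis and vertical below 0.15 rad and contact force between the fingers and tester below 0.05 N and angle between the x axis of knob and the x axis of pointer_tip, either way round below 0.07 rad and value of joint flap above 0.4 rad and contact force between the fingers and flap above 0.5 N and distance between the grasp point and knob below 0.035 m and velocity of joint flap between -0.1 and 0.1 rad/s); the arm keeps its last pose, push and grip.
It fails at once if the pointer is shifted (tip moved more than 10 mm) (distance of pointer_tip from where it was at the start of the episode above 0.01 m).
It fails at once if a bystander is moved more than 30 mm (distance of any of dropper_mid, tape_mid, small_bottle_mid, petri_mid, carton_mid from where it was at the start of the episode above 0.03 m).
It also fails if it takes over 72 s, if anything falls off the work surface, if the arm or the gripper's body presses on something with over 40 N, if the wrist force passes 120 N, or if a joint passes its speed limit or range.

## Robot

A 6-joint arm with a two-finger parallel gripper is mounted at the origin on a cart in front of the work surface, level with it; the furniture and walls round the work are solid. World frame = base frame: x ahead of the robot, y to its left, z up, the work surface at z = 0. Lengths are in mm, angles in rad, forces in N, time in s.
With the tool pointing down it reaches from about 250 to 775 mm from the base axis. Payload 8.9 kg.
Tool frame: the origin (TCP) lies between the finger pads; the fingertips stand 22 mm ahead of it and the grasp point (between the pads) lies 3 mm ahead of it; z points along the fingers, x is the direction in which the jaws open and shut, and the axes are right-handed (so a half turn about z gives the same grasp; the last joint's range is limited). The gripper opens to 85 mm and grips with 20 to 120 N. Pads are 22 mm wide; open, the fingers measure 114 mm over their backs; the gripper's body (76 mm by 85 mm) begins 54 mm behind the grasp point. The pads swing forward as they close: fully open they stand 13 mm farther back than shut.
Start: joints at [-1.332, 0.291, -0.153, 1.127, 0, 1.431], TCP at [193.662, -487.974, 253.305] pointing down, gripper open.
Joint ranges: [-2.52, 2.52], [-0.91, 1.74], [-1.3, 1.37], [-1.96, 2.02], [-1.52, 1.47], [-3.14, 3.14]. Speed limits (rad/s): [2.22, 2.22, 2.79, 3.14, 3.14, 3.14].

## Interface

Orientations are given as a unit quaternion [x, y, z, w].
In Python, from bench import manip, get_image, camera_params, workorder, models gives the robot as it stands.
- The arm moves only by the shell command python3 -m inch 'ROWS' [FORCE]. ROWS is JSON, one flat list of numbers, 7 for each row, row after row: the shift along the world's x, y, z in units of 30 mm (1.0 is 30 mm), then the turn, a rotation vector about the world's x, y, z in units of 5 degrees (1.0 is 5 degrees), then the closure, from 0 (fully open) to 1 (shut). In form: [dx, dy, dz, rx, ry, rz, jaw, dx, dy, dz, rx, ry, rz, jaw, ...]. A call has 1 to 10 rows; each row shifts and turns the commanded pose from where the row before left it; what a row does not reach is not made up. A row lasts 1/10 s, in which the tool goes at most 50 mm and 8.59 degrees, less where a joint would pass 70% of its speed; a pose out of reach is approached as far as the arm can. A call is refused whole if a number of a shift passes 1 or a number of a turn 1, either way. A call with a gripper value outside its range is refused whole. The fingers move at their own pace and stop on an object; FORCE is the grip in N (left out, the last holds). Time passes only in rows, so rows that do not move let the fingers close. It gives the time, the measured TCP pose, the force and the opening at its end, in the units of the state.
- manip.state(): the state, without advancing time (a new reading comes with each control period).
- get_image(name): name is "side" or "top" or "wrist"; returns the picture (420x560x3 uint8, red, green, blue); there is no depth.
- camera_params(name): a dict with "fov_y" (degrees; the focal length in pixels is half the picture's height over the tangent of half this angle, whatever the lens; pixels are square), "cx", "cy" (the principal point, pixels), "extrinsics" (4x4, takes a point from camera to world coordinates). Camera axes: x right, y up, looking along -z (the intrinsics and any distortion apply to the point x, -y, -z); pixel columns grow to the right and rows downward; lengths in mm; the calibration is good to about 2 mm. A picture is of the moment at which its call begins: read the wrist's pose just before it. camera_params takes no time and is no camera call; for the wrist camera it gives the pose at the moment of the call.
- workorder.finish_job(): hands the job in, once; it reports no verdict.
Trained networks look in the newest picture that a camera, given by its name, has taken for a name from the list of things; names that differ only in an ending like _2 or _b are one class to them, and where a whole thing is asked for, a point or a joint stands for the part that bears it (a point fixed in the world has none). Each returns a list of dicts, best first, with "score" (0 to 1); they miss things now and then, are a little off and sometimes report something else, mostly with a low value. They report only what shows in the picture. A call takes as long as a camera call.
- models.masks_of(camera, target): "region" (420x560 bool, what is visible of it) and "at" ([column, row] in pixels, amid what is visible of it).
The state is a dict: "clock": time; "joint_pos": joint angles; "joint_vel": joint speeds; "joint_efforts": joint torques, N m; "position": TCP position; "eef_rot": TCP orientation; "wrist_force": force on the tool from outside, world axes, zero at the start; "wrist_torque": the same for the moment, N m; "grip_width": finger opening in mm.
Only numpy, scipy, OpenCV 4.12 (cv2) and the standard library are available. Lean on these libraries where they do the work, as an engineer would, in place of code of your own. Each camera call takes 0.05 s, during which the arm holds its last target.

## Working session

There is one attempt and no reset: what is moved stays moved. The work goes in short steps, Python scripts to look and compute and a shell command to move; the robot and the scene stay as the last step left them, time stands still between calls to the robot, and variables do not carry over. Pictures are saved under pics/ and viewed, and the job is handed in when it is done.

```bash
ls; mkdir -p pics
python3 - <<'E'
from bench import manip,get_image,camera_params,models
import cv2,json
print(manip.state())
for c in ["side","top","wrist"]:
    p=camera_params(c);print(c,p)
    im=get_image(c);cv2.imwrite(f"pics/a_{c}.png",im[:,:,::-1])
E
```

```text
pics
{'clock': 0.0, 'joint_pos': array([-1.33226174e+00,  2.91285324e-01, -1.54134802e-01,  1.12671859e+00,
       -8.80503894e-06,  1.43150357e+00]), 'joint_vel': array([ 0.00018516, -0.00043955, -0.00046406, -0.00133606, -0.00073586,
        0.00122889]), 'joint_efforts': array([-2.09362392e-03, -5.37134278e+01,  3.31382382e+01,  1.55993085e-02,
       -3.81324180e-04, -1.37453048e-05]), 'position': array([ 193.5770976 , -487.55367116,  252.7265157 ]), 'eef_rot': array([ 8.27315332e-01, -5.61737387e-01, -5.00518914e-04, -4.47218891e-04]), 'wrist_force': array([-0.01014953, -0.55791437,  0.2794691 ]), 'wrist_torque': array([-0.03469172, -0.01932041,  0.03467243]), 'grip_width': 85.57790209236765}
side {'fov_y': 44.822768194743986, 'cx': 276.25234850354724, 'cy': 209.84560726507985, 'extrinsics': array([[-8.78923474e-01,  1.92301440e-01, -4.36478731e-01,
        -1.20901300e+02],
       [-4.76946452e-01, -3.61931381e-01,  8.00954279e-01,
         1.19715239e+03],
       [-3.95068897e-03,  9.12154500e-01,  4.09827477e-01,
         6.84218698e+02],
       [ 0.00000000e+00,  0.00000000e
[... 233 characters left out ...]

       [-9.99799144e-01, -2.00303090e-02,  6.76443052e-04,
         2.21539256e+01],
       [-1.44578250e-03,  1.05746830e-01,  9.94392034e-01,
         1.47445988e+03],
       [ 0.00000000e+00,  0.00000000e+00,  0.00000000e+00,
         1.00000000e+00]])}
wrist {'fov_y': 59.02520570754427, 'cx': 278.04234685148543, 'cy': 205.12047961859625, 'extrinsics': array([[ 3.68959435e-01,  8.78384873e-01,  3.03823880e-01,
         2.70991210e+02],
       [-9.29444655e-01,  3.49130163e-01,  1.19334665e-01,
        -4.56801295e+02],
       [-1.25231600e-03, -3.26417132e-01,  9.45224993e-01,
         3.72920841e+02],
       [ 0.00000000e+00,  0.00000000e+00,  0.00000000e+00,
         1.00000000e+00]])}
```

View pics/a_side.png

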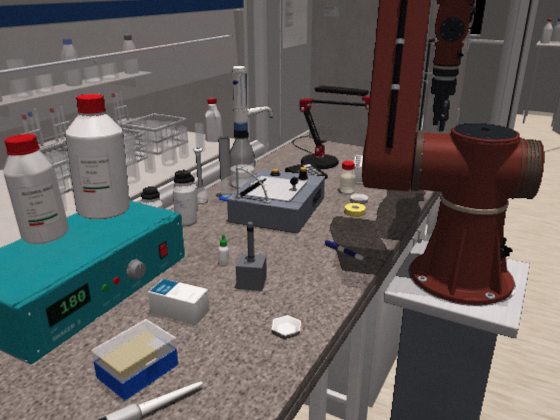

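View pics/a_top.png

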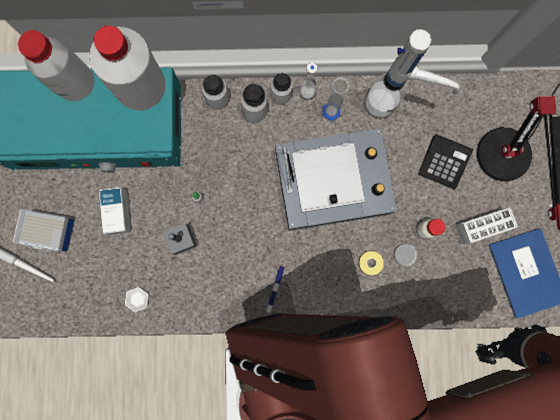

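View pics/a_wrist.png

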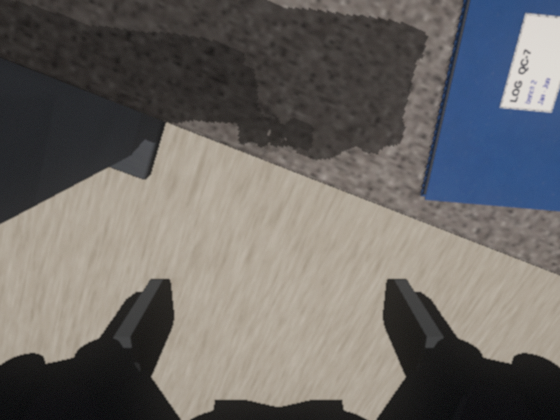

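```bash
cat > h.py <<'E'
from bench import manip,get_image,camera_params,models
import cv2,numpy as np
from scipy.spatial.transform import Rotation as R
def P(c): 
    p=camera_params(c); f=210/np.tan(np.radians(p['fov_y']/2)); return f,p['cx'],p['cy'],np.array(p['extrinsics'])
def proj(c,X,p=None):
    f,cx,cy,E=p or P(c); X=np.atleast_2d(X); q=(X-E[:3,3])@E[:3,:3]
    return np.c_[cx+f*q[:,0]/-q[:,2], cy+f*q[:,1]/q[:,2]]
def ray(c,uv,p=None):
    f,cx,cy,E=p or P(c); d=E[:3,:3]@np.array([(uv[0]-cx)/f,-(uv[1]-cy)/f,-1]); return E[:3,3],d/np.linalg.norm(d)
def atz(c,uv,z,p=None):
    o,d=ray(c,uv,p); return o+d*(z-o[2])/d[2]
def tri(obs):
    A=np.zeros((3,3));b=np.zeros(3)
    for c,uv in obs:
        o,d=ray(c,uv);M=np.eye(3)-np.outer(d,d);A+=M;b+=M@o
    return np.linalg.solve(A,b)
E
python3 - <<'E'
from h import *
names="supply_box flap knob pointer tall_contact_pin low_contact_pin stand tester_mid tester_tip dropper_mid".split()
import pickle
out={}
for c in ["top","side"]:
    im=get_image(c)
    for n in names:
        r=models.masks_of(c,n)
        out[c,n]=r
        print(c,n,[(round(x['score'],2),np.round(x['at'],1).tolist(),int(x['region'].sum())) for x in r[:3]])
    cv2.imwrite(f"pics/b_{c}.png",cv2.resize(im[100:260,100:480,::-1] if c=="top" else im[140:310,180:400,::-1],None,fx=2.1 if c=='top' else 3.4,fy=2.1 if c=='top' else 3.4,interpolation=cv2.INTER_CUBIC))
pickle.dump(out,open("m.pkl","wb"))
print(manip.state()['clock'])
E
```

```text
top supply_box [(0.87, [329.5, 179.9], 9327), (0.45, [197.0, 197.8], 95)]
top flap [(0.61, [325.2, 178.8], 3733)]
top knob [(0.91, [329.6, 174.9], 3641), (0.69, [288.6, 160.1], 3)]
top pointer [(0.51, [324.4, 177.9], 3822), (0.5, [291.5, 170.8], 69)]
top tall_contact_pin [(0.62, [381.4, 188.1], 14), (0.49, [174.2, 238.0], 58)]
top low_contact_pin [(0.62, [368.2, 149.9], 37), (0.3, [332.6, 180.6], 9235)]
top stand [(0.73, [181.4, 241.4], 610)]
top tester_mid [(0.51, [170.7, 239.0], 78)]
top tester_tip [(0.51, [290.7, 167.8], 78)]
top dropper_mid []
side supply_box [(0.6, [274.4, 203.5], 4466)]
side flap [(0.66, [278.5, 187.4], 984)]
side knob [(0.84, [280.6, 188.8], 980)]
side pointer []
side tall_contact_pin []
side low_contact_pin []
side stand [(0.85, [252.8, 270.3], 926)]
side tester_mid [(0.65, [247.9, 242.6], 256)]
side tester_tip [(0.63, [252.8, 243.8], 248), (0.27, [250.1, 187.5], 113)]
side dropper_mid [(0.7, [221.1, 253.5], 233)]
1.25
```

View pics/b_top.png

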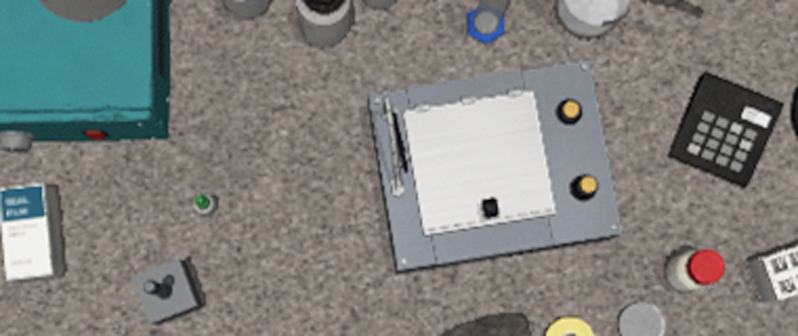

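View pics/b_side.png

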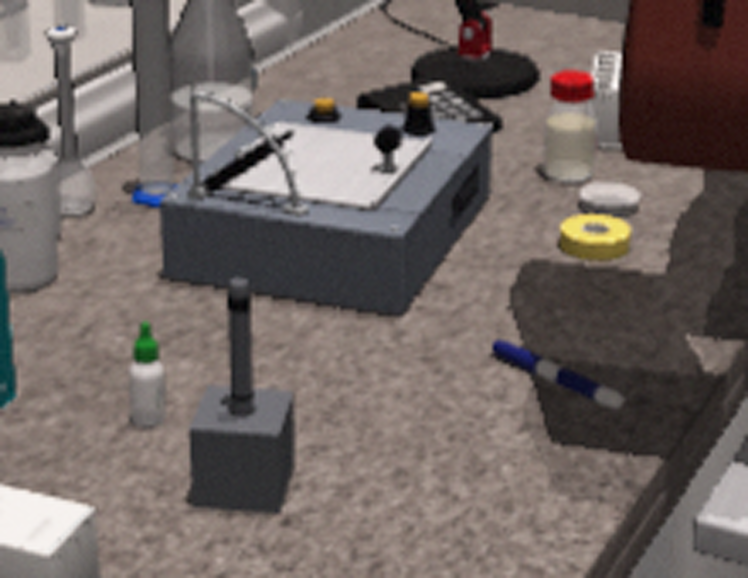

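```bash
cat > fit.py <<'E'
from h import *
from scipy.optimize import least_squares
T=lambda u,v:(u/2.1+100-.25,v/2.1+100-.25)
S=lambda u,v:(u/3.4+180-.35,v/3.4+140-.35)
pt={'fl':(-115,145,80),'bl':(115,145,80),'br':(115,-145,80),'fr':(-115,-145,80),'knob':(-60,20,116)}
obs=[('top','bl',T(370,95)),('top','br',T(588,62)),('top','fr',T(620,233)),('top','fl',T(398,270)),
('side','fl',S(405,232)),('side','fr',S(492,125)),('side','bl',S(163,203)),('side','knob',S(388,140)),
('top','tall',T(588,184)),('top','low',T(571,110)),('side','tall',S(420,96)),('side','low',S(324,101)),('top','knob',T(490,208))]
ps={c:P(c) for c in('top','side')}
def W(q,n):
    x,y,a,cy,ct,cl=q
    p={**pt,'tall':(ct,cy,116),'low':(cl,cy,98)}[n]
    return np.r_[x,y,0]+R.from_rotvec([0,0,a]).apply(p)
def res(q): return np.concatenate([proj(c,W(q,n),ps[c])[0]-uv for c,n,uv in obs])
if __name__=="__main__":
    r=least_squares(res,[550,0,0.1,-120,-40,60]);q=r.x;print(np.round(q,3))
    for o,e in zip(obs,r.fun.reshape(-1,2)):print(o[0],o[1],e.round(1))
    for n in('tall','low','knob'):print(n,W(q,n).round(1))
    np.save('q.npy',q)
    # pointer
    for c,uvs in(('side',[S(292,135),S(205,187)]),):
        tgt=np.array(uvs[0])
        for a in np.arange(.5,1.15,.05):
            b=[85-112*np.cos(a),118,83+112*np.sin(a)]
            w=np.r_[q[0],q[1],0]+R.from_rotvec([0,0,q[2]]).apply(b)
            print(round(a,2),proj(c,w,ps[c])[0].round(1),tgt.round(1), proj('top',w)[0].round(1))
    # stand: top face
    print('tester top tri',tri([('top',T(151,288)),('side',S(238,283))]))
    print('stand centre guess', atz('top',T(168,290),65), atz('side',S(242,400),65))
E
python3 fit.py
python3 - <<'E'
from h import *
import pickle
m=pickle.load(open('m.pkl','rb'))
for c in('top','side'):
  k=m[c,'stand'][0]['region']; ys,xs=np.nonzero(k);print(c,xs.min(),xs.max(),ys.min(),ys.max())
im=cv2.imread('pics/a_top.png');cv2.imwrite('pics/c1.png',cv2.resize(im[205:275,140:230],None,fx=8,fy=8,interpolation=cv2.INTER_CUBIC))
im=cv2.imread('pics/a_side.png');cv2.imwrite('pics/c2.png',cv2.resize(im[160:225,225:335],None,fx=7,fy=7,interpolation=cv2.INTER_CUBIC))
E
```

```text
[ 6.02746e+02 -1.47328e+02  1.42000e-01 -1.05216e+02 -4.92430e+01
  5.02600e+01]
top bl [-1.3 -0.2]
top br [ 0.6 -1.5]
top fr [1.2 0.5]
top fl [-0.6  0.4]
side fl [-0.1  1. ]
side fr [ 0.8 -0.3]
side bl [-0.7 -0.9]
side knob [ 0.7 -0.3]
top tall [-0.1 -0. ]
top low [-0.2 -0.3]
side tall [ 0.1 -0.3]
side low [ 0.4 -0.1]
top knob [-0.1  0.3]
tall [ 568.9 -258.5  116. ]
low [ 667.4 -244.4   98. ]
knob [ 540.5 -136.   116. ]
0.5 [269.1 183.2] [265.5 179.4] [293.2 186.3]
0.55 [268.2 181.6] [265.5 179.4] [293. 185.]
0.6 [267.2 180. ] [265.5 179.4] [292.9 183.5]
0.65 [266.2 178.4] [265.5 179.4] [292.8 182. ]
0.7 [265.1 176.9] [265.5 179.4] [292.6 180.3]
0.75 [263.9 175.4] [265.5 179.4] [292.4 178.6]
0.8 [262.6 174. ] [265.5 179.4] [292.2 176.8]
0.85 [261.3 172.6] [265.5 179.4] [292. 175.]
0.9 [260.  171.3] [265.5 179.4] [291.8 173.1]
0.95 [258.5 170.1] [265.5 179.4] [291.5 171.1]
1.0 [257.1 168.9] [265.5 179.4] [291.3 169. ]
1.05 [255.6 167.8] [265.5 179.4] [291.  166.9]
1.1 [254.  166.7] [265.5 179.4] [290.7 164.8]
tester top tri [449.86090474 275.49055463 164.08897679]
stand centre guess [450.88838367 271.53937576  65.        ] [458.02529931 266.48815954  65.        ]
top 164 195 224 254
side 236 266 253 289
```

View pics/c1.png

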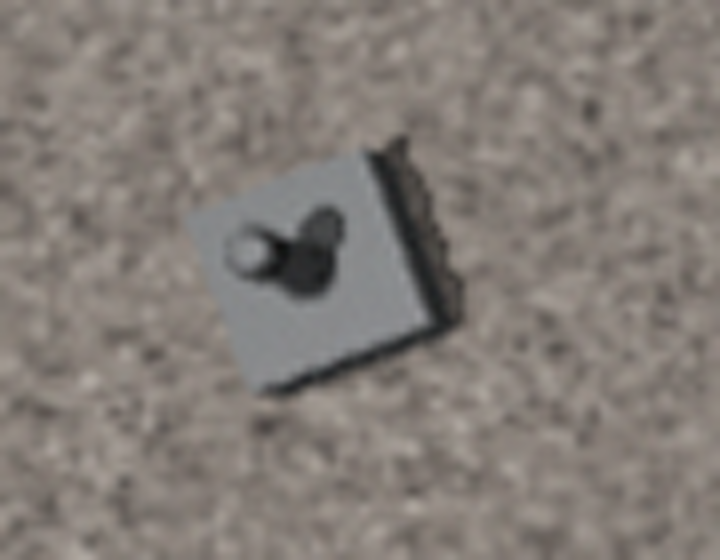

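View pics/c2.png

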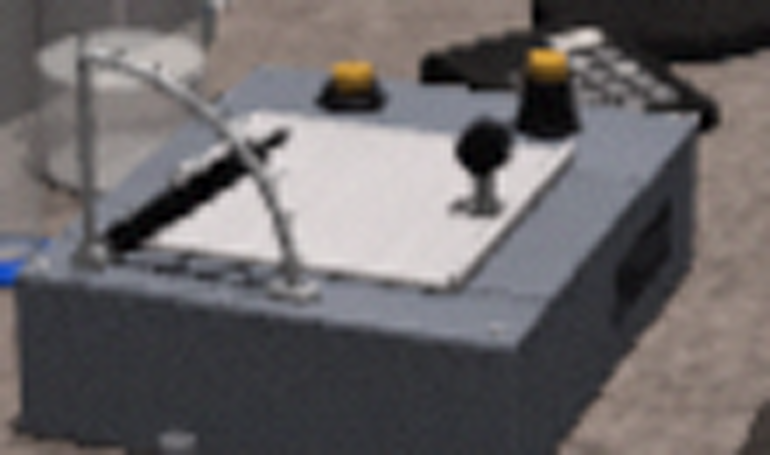

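Run:
```python
from h import *
C=lambda u,v:(u/8+140-.44,v/8+205-.44)
cs=[atz('top',C(*p),65) for p in((192,213),(368,150),(432,325),(262,392))]
cs=np.array(cs);print(cs.round(1),cs.mean(0).round(1),[np.linalg.norm(cs[i]-cs[i-1]).round(1) for i in range(4)])
e=cs[1]-cs[0];print('yaw',np.arctan2(e[1],e[0]))
print('tester top', atz('top',C(245,248),167))
# side check
S=lambda u,v:(u/3.4+180-.35,v/3.4+140-.35)
s=[atz('side',S(*p),65) for p in((207,388),(294,394),(291,424),(191,417))]
s=np.array(s);print(s.round(1),s.mean(0).round(1))
print('testertop side',atz('side',S(238,284),167))
# pointer
q=np.load('q.npy')
D=lambda u,v:(u/7+225-.43,v/7+160-.43)
def W(b):return np.r_[q[0],q[1],0]+R.from_rotvec([0,0,q[2]]).apply(b)
print('obs',D(285,133),D(112,240), (240-133)/(285-112))
for a in np.arange(.55,1.0,.05):
    w=[proj('side',W([85-r*np.cos(a),118,83+r*np.sin(a)]))[0] for r in(0,112)]
    print(round(a,2),w[0].round(1),w[1].round(1),((w[0]-w[1])[1]/(w[1]-w[0])[0]).round(3))
```

```text
[[469.6 314.9  65. ]
 [489.6 255.9  65. ]
 [430.5 234.6  65. ]
 [409.3 291.5  65. ]] [449.8 274.2  65. ] [np.float64(64.7), np.float64(62.3), np.float64(62.8), np.float64(60.6)]
yaw -1.2440871003309217
tester top [450.65650636 277.25000918 167.        ]
[[489.8 263.3  65. ]
 [429.2 241.1  65. ]
 [409.9 279.5  65. ]
 [477.4 304.5  65. ]] [451.6 272.1  65. ]
testertop side [448.64010341 282.56471672 167.        ]
obs (265.2842857142857, 178.57) (240.57, 193.85571428571427) 0.6184971098265896
0.55 [239.5 195.6] [268.2 181.6] 0.488
0.6 [239.5 195.6] [267.2 180. ] 0.563
0.65 [239.5 195.6] [266.2 178.4] 0.643
0.7 [239.5 195.6] [265.1 176.9] 0.731
0.75 [239.5 195.6] [263.9 175.4] 0.827
0.8 [239.5 195.6] [262.6 174. ] 0.933
0.85 [239.5 195.6] [261.3 172.6] 1.051
0.9 [239.5 195.6] [260.  171.3] 1.185
0.95 [239.5 195.6] [258.5 170.1] 1.338
```

```bash
python3 -m inch '[0.285,0.8475,0,0,0,1,0,0.285,0.8475,0,0,0,1,0,0.285,0.8475,0,0,0,1,0,0.285,0.8475,0,0,0,1,0,0.285,0.8475,0,0,0,1,0,0.285,0.8475,0,0,0,1,0,0.285,0.8475,0,0,0,1,0,0.285,0.8475,0,0,0,1,0,0.285,0.8475,0,0,0,1,0,0.285,0.8475,0,0,0,1,0]' 40
```

```text
clock: 2.25
position: [279.4, -232.8, 253.5]
eef_rot: [0.987, -0.158, 0.0, 0.0]
wrist_force: [-0.4, 0.6, -0.6]
grip_width: 85.6
```

```bash
python3 -m inch '[0.285,0.8475,0,0,0,1,0,0.285,0.8475,0,0,0,1,0,0.285,0.8475,0,0,0,1,0,0.285,0.8475,0,0,0,1,0,0.285,0.8475,0,0,0,1,0,0.285,0.8475,0,0,0,1,0,0.285,0.8475,0,0,0,1,0,0.285,0.8475,0,0,0,1,0,0.285,0.8475,0,0,0,1,0,0.285,0.8475,0,0,0,1,0]'; python3 -m inch '[0.285,0.8475,0,0,0,1,0,0.285,0.8475,0,0,0,1,0,0.285,0.8475,0,0,0,1,0,0.285,0.8475,0,0,0,1,0,0.285,0.8475,0,0,0,1,0,0.285,0.8475,0,0,0,1,0,0.285,0.8475,0,0,0,1,0,0.285,0.8475,0,0,0,1,0,0.285,0.8475,0,0,0,1,0,0.285,0.8475,0,0,0,1,0]'; python3 -m inch '[0,0,0,0,0,1,0,0,0,0,0,0,1,0,0,0,0,0,0,1,0,0,0,0,0,0,0.3,0,0,0,0,0,0,0,0]'
python3 - <<'E'
from h import *
print(manip.state()['position'],R.from_quat(manip.state()['eef_rot']).as_matrix().round(3))
for c in('wrist','top'):
    im=get_image(c);cv2.imwrite(f'pics/d_{c}.png',im[:,:,::-1])
print(proj('wrist',[[450,273.5,65],[450,278,167]]))
E
```

```text
clock: 3.25
position: [365.0, 21.7, 253.5]
eef_rot: [0.962, 0.274, 0.0, 0.0]
wrist_force: [0.1, -0.2, 0.8]
grip_width: 85.1
clock: 4.25
position: [450.4, 275.9, 253.3]
eef_rot: [0.756, 0.655, 0.0, 0.0]
wrist_force: [0.2, -0.1, 0.6]
grip_width: 85.1
clock: 4.75
position: [450.2, 274.8, 253.3]
eef_rot: [0.655, 0.755, 0.0, 0.0]
wrist_force: [-0.2, -0.1, -0.5]
grip_width: 85.4
[450.18196054 274.76723425 253.32678837] [[-0.141  0.99   0.   ]
 [ 0.99   0.141 -0.   ]
 [-0.     0.    -1.   ]]
[[276.60638123 181.31000433]
 [283.41351663 227.39586617]]
```

View pics/d_wrist.png

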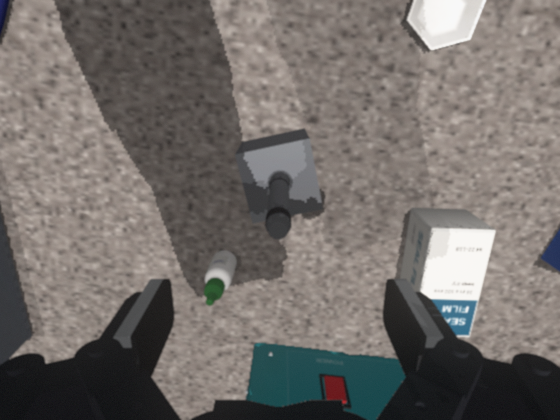

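Run:
```python
from h import *
print(atz('wrist',(278,223),167),atz('wrist',(280,182),65))
c=np.array([(241,152),(306,137),(321,200),(254,206)],float)
# stand top face corners approx
print(np.array([atz('wrist',p,65) for p in [(239,153),(308,140),(322,201),(255,216)]]).round(1))
```

```text
[447.63982773 274.38012908 167.        ] [450.20048295 276.47857707  65.        ]
[[430.1 238.9  65. ]
 [411.2 294.4  65. ]
 [462.1 315.4  65. ]
 [484.3 258.9  65. ]]
```

```bash
python3 -m inch '[-0.02,0.02,-0.8,0,0,0,0,0,0,-0.8,0,0,0,0,0,0,-0.9,0,0,0,0,0,0,-0.9,0,0,0,0,0,0,-0.87,0,0,0,0,0,0,0,0,0,0,0.5,0,0,0,0,0,0,0.8,0,0,0,0,0,0,1,0,0,0,0,0,0,1,0,0,0,0,0,0,1]' 40; python3 -m inch '[0,0,0,0,0,0,1,0,0,0,0,0,0,1,0,0,0,0,0,0,1]' 40;  python3 - <<'E'
from h import *
for c in('wrist','side'):
    im=get_image(c);cv2.imwrite(f'pics/e_{c}.png',im[:,:,::-1])
E
```

```text
clock: 5.85
position: [450.2, 275.7, 126.3]
eef_rot: [0.655, 0.756, 0.001, 0.0]
wrist_force: [0.2, 0.9, 4.9]
grip_width: 15.3
clock: 6.15
position: [450.3, 275.8, 126.1]
eef_rot: [0.655, 0.756, 0.001, 0.0]
wrist_force: [-0.7, 0.1, 6.5]
grip_width: 15.2
```

View pics/e_wrist.png

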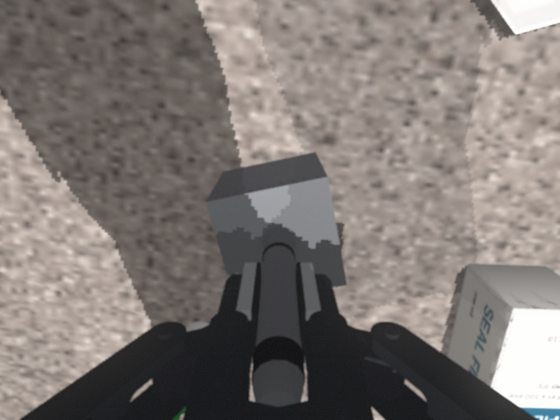

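View pics/e_side.png

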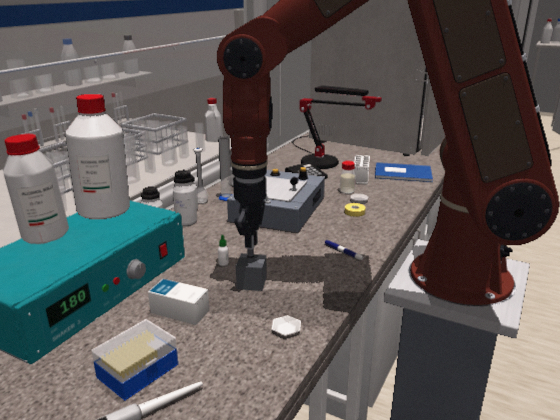

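```bash
python3 -m inch '[0,0,0.2,0,0,0,1,0,0,0.4,0,0,0,1,0,0,0.6,0,0,0,1,0,0,0.8,0,0,0,1,0,0,0.9,0,0,0,1,0,0,0.9,0,0,0,1,0,0,0.9,0,0,0,1,0,0,0.9,0,0,0,1,0,0,0.9,0,0,0,1,0,0,0.6,0,0,0,1]' 40;  python3 - <<'E'
from h import *
for c in('wrist','side'):
    im=get_image(c);cv2.imwrite(f'pics/f_{c}.png',im[:,:,::-1])
im=get_image('side');s=manip.state();print(s['position'],s['wrist_force'],s['grip_width'],s['clock'])
cv2.imwrite('pics/f2.png',cv2.resize(im[100:300,180:330,::-1],None,fx=3,fy=3,interpolation=cv2.INTER_CUBIC))
E
```

```text
clock: 7.25
position: [449.6, 275.4, 341.1]
eef_rot: [0.655, 0.756, 0.001, 0.001]
wrist_force: [0.5, -0.4, -0.2]
grip_width: 15.1
[449.85138525 275.51165385 339.49742492] [-0.27192833  0.12553388 -1.58068574] 14.986048055645766 7.4
```

View pics/f_wrist.png

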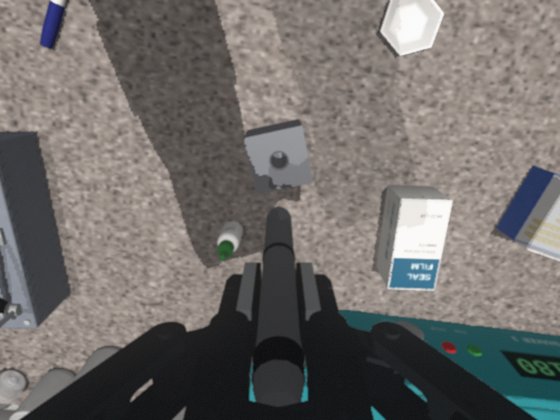

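View pics/f2.png

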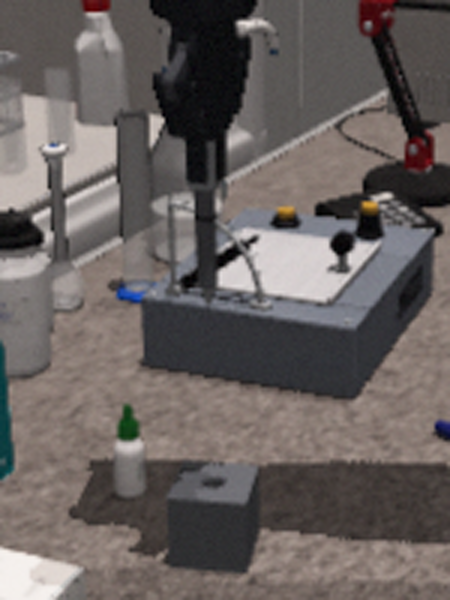

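Run:
```python
from h import *
F=lambda u,v:(u/3+180-.33,v/3+100-.33)
print('hole wrist',atz('wrist',(279,159),65),'side',atz('side',F(214,482),65))
s=manip.state();print(s['position'])
print('tip expected',proj('wrist',s['position']-[0,0,119]),proj('side',s['position']-[0,0,119]),F(207,294))
print('tip tri',tri([('wrist',(279,211)),('side',F(207,294))]))
print('butt', proj('wrist',s['position']+[0,0,41]),proj('side',s['position']+[0,0,0]))
```

```text
hole wrist [448.72410003 276.58622367  65.        ] side [449.92092459 279.09392526  65.        ]
[449.85138525 275.51165385 339.49742492]
tip expected [[277.90571085 208.35031829]] [[250.19724859 201.04771492]] (248.67, 197.67)
tip tri [450.7048134  276.86694411 228.57528206]
butt [[278.06475396 403.10311975]] [[248.85921607 151.69224129]]
```

```bash
python3 -m inch '[0.22,-0.99,0,0,0,0,1,0.22,-0.99,0,0,0,0,1,0.22,-0.99,0,0,0,0,1,0.22,-0.99,0,0,0,0,1,0.22,-0.99,0,0,0,0,1,0.22,-0.99,0,0,0,0,1,0.22,-0.99,0,0,0,0,1,0.22,-0.99,0,0,0,0,1,0.22,-0.99,0,0,0,0,1,0.22,-0.99,0,0,0,0,1]'; python3 -m inch '[0.22,-0.99,0,0,0,0,1,0.22,-0.99,0,0,0,0,1,0.22,-0.99,0,0,0,0,1,0.22,-0.99,0,0,0,0,1,0.22,-0.99,0,0,0,0,1,0.22,-0.99,0,0,0,0,1,0.22,-0.99,0,0,0,0,1,0.22,-0.99,-0.3,0,0,0,1,0,0,-0.7,0,0,0,1,0,0,-0.8,0,0,0,1]';python3 -m inch '[0,0,-0.3,0,0,0,1,0,0,0,0,0,0,1]'
python3 - <<'E'
from h import *
s=manip.state();print(s['position'],s['wrist_force'],s['grip_width'],s['clock'],P('wrist'))
for c in('wrist','side','top'):
    im=get_image(c);cv2.imwrite(f'pics/g_{c}.png',im[:,:,::-1])
im=cv2.imread('pics/g_side.png');cv2.imwrite('pics/g2.png',cv2.resize(im[120:240,220:360],None,fx=5,fy=5,interpolation=cv2.INTER_CUBIC))
E
```

```text
clock: 8.4
position: [515.0, -22.8, 337.1]
eef_rot: [0.655, 0.756, -0.001, -0.001]
wrist_force: [0.8, 0.1, -0.5]
grip_width: 15.0
clock: 9.4
position: [568.0, -260.2, 282.3]
eef_rot: [0.656, 0.755, -0.0, -0.001]
wrist_force: [-0.8, -0.3, -0.7]
grip_width: 15.0
clock: 9.6
position: [567.3, -258.5, 273.3]
eef_rot: [0.655, 0.756, -0.0, -0.002]
wrist_force: [-0.2, 0.2, -0.6]
grip_width: 15.3
[ 567.31103215 -258.538304    273.34445687] [-0.24243895  0.19429844 -0.56587472] 15.252134854214056 9.6 (np.float64(370.9833205407761), 278.04234685148543, 205.12047961859625, array([[-1.41857761e-01, -9.36801408e-01, -3.19811661e-01,
         4.83420685e+02],
       [ 9.89883852e-01, -1.33428250e-01, -4.82375609e-02,
        -2.70824368e+02],
       [ 2.51710468e-03, -3.23419271e-01,  9.46252418e-01,
         3.93698827e+02],
       [ 0.00000000e+00,  0.00000000e+00,  0.00000000e+00,
         1.00000000e+00]]))
```

View pics/g_wrist.png

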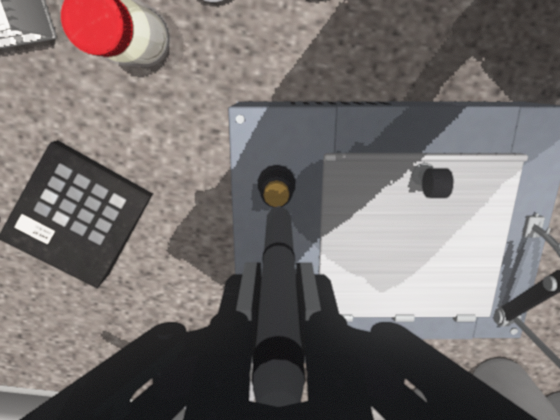

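View pics/g2.png

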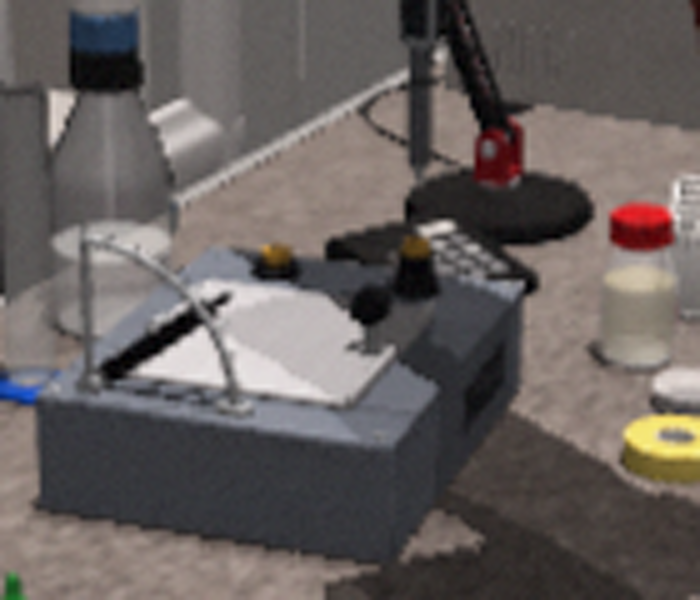

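Run:
```python
from h import *
G=lambda u,v:(u/5+220-.4,v/5+120-.4)
print(atz('wrist',(277,192),116),atz('side',G(416,240),116))
print('tip',tri([('wrist',(278,210)),('side',G(420,178))]))
# wrist knob and pointer
q=np.load('q.npy')
def W(b):return np.r_[q[0],q[1],0]+R.from_rotvec([0,0,q[2]]).apply(b)
print(proj('wrist',[W([-60,20,116]),W([-115,-145,80]),W([85,118,83])]))
for a in (.6,.65,.7,.75,.8):
    print(a,proj('wrist',[W([85-112*np.cos(a),118,83+112*np.sin(a)])]))
```

```text
[ 569.67310382 -259.99287232  116.        ] [ 570.10383218 -257.29877498  116.        ]
tip [ 569.06433264 -259.26314343  158.91619939]
[[439.66794499 178.24573825]
 [230.75988711 102.08179358]
 [503.9411803  311.35020833]]
0.6 [[577.11184351 256.76243966]]
0.65 [[580.61053664 263.55730294]]
0.7 [[583.92963863 270.66914647]]
0.75 [[587.04597772 278.07167973]]
0.8 [[589.93682761 285.73477771]]
```

```bash
python3 -m inch '[0.07,0,-0.4,0,0,0,1,0,0,-0.4,0,0,0,1,0,0,-0.3,0,0,0,1,0,0,-0.1,0,0,0,1,0,0,0,0,0,0,1]'; for i in 1; do :; done; python3 -m inch '[0,0,-0.1,0,0,0,1,0,0,0,0,0,0,1]'
```

```text
clock: 10.25
position: [570.1, -259.0, 238.4]
eef_rot: [0.655, 0.756, -0.0, -0.001]
wrist_force: [0.3, 0.1, -0.2]
grip_width: 15.0
clock: 10.45
position: [570.5, -259.3, 236.2]
eef_rot: [0.655, 0.756, 0.0, 0.0]
wrist_force: [0.0, -1.0, -1.1]
grip_width: 15.1
```

```bash
python3 -m inch '[0,0,-0.08,0,0,0,1,0,0,0,0,0,0,1]';python3 -m inch '[0,0,-0.07,0,0,0,1,0,0,0,0,0,0,1,0,0,0,0,0,0,1]'
```

```text
clock: 10.65
position: [570.6, -259.4, 233.9]
eef_rot: [0.655, 0.756, 0.0, 0.0]
wrist_force: [0.7, -0.2, 1.0]
grip_width: 15.3
clock: 10.95
position: [570.6, -259.3, 231.9]
eef_rot: [0.655, 0.756, 0.0, 0.0]
wrist_force: [0.4, -0.6, 1.8]
grip_width: 15.3
```

```bash
python3 -m inch '[0,0,-0.05,0,0,0,1,0,0,0,0,0,0,1,0,0,0,0,0,0,1]'
python3 - <<'E'
from h import *
im=get_image('wrist');cv2.imwrite('pics/i1.png',cv2.resize(im[100:260,200:360,::-1],None,fx=3,fy=3,interpolation=cv2.INTER_CUBIC))
im=get_image('side');cv2.imwrite('pics/i2.png',cv2.resize(im[130:210,260:350,::-1],None,fx=6,fy=6,interpolation=cv2.INTER_CUBIC))
print(manip.state()['wrist_force'])
E
```

```text
clock: 11.25
position: [570.6, -259.3, 230.3]
eef_rot: [0.655, 0.756, 0.0, 0.0]
wrist_force: [0.4, -1.1, 2.7]
grip_width: 15.3
[ 0.29774531 -0.60983596  3.42756794]
```

View pics/i1.png

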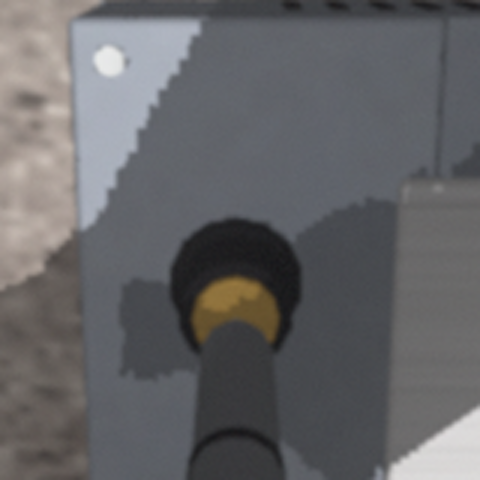

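View pics/i2.png

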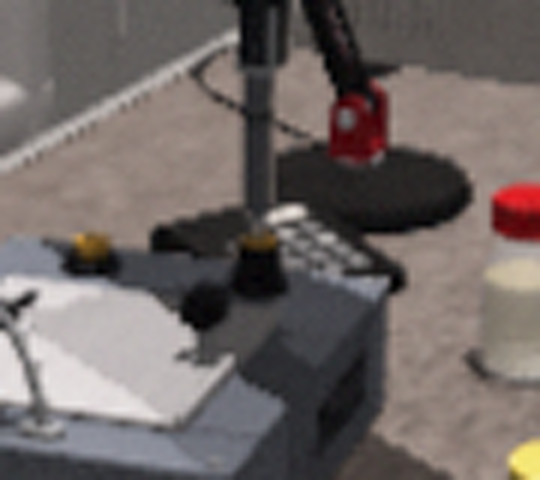

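```bash
python3 -m inch '[0,0,0.4,0,0,0,1,0,0,0.4,0,0,0,1,0.65,0.1,0,0,0,0,1,0.88,0.13,0,0,0,0,1,0.88,0.13,0,0,0,0,1,0.88,0.13,0,0,0,0,1,0,0,-0.4,0,0,0,1,0,0,-0.4,0,0,0,1,0,0,-0.2,0,0,0,1,0,0,-0.1,0,0,0,1]';python3 -m inch '[0,0,0,0,0,0,1,0,0,0,0,0,0,1]'
```

```text
clock: 12.35
position: [667.9, -244.5, 220.4]
eef_rot: [0.655, 0.755, -0.0, -0.001]
wrist_force: [-0.4, 0.8, -0.5]
grip_width: 15.3
clock: 12.55
position: [668.9, -244.8, 221.9]
eef_rot: [0.655, 0.755, 0.0, 0.0]
wrist_force: [0.1, -0.3, -0.2]
grip_width: 15.1
```

```bash
python3 -m inch '[0,0,-0.1,0,0,0,1,0,0,-0.1,0,0,0,1,0,0,-0.06,0,0,0,1,0,0,0,0,0,0,1]'; python3 -m inch '[0,0,-0.04,0,0,0,1,0,0,0,0,0,0,1,0,0,0,0,0,0,1]'
python3 - <<'E'
from h import *
im=get_image('wrist');cv2.imwrite('pics/j1.png',cv2.resize(im[100:260,200:360,::-1],None,fx=3,fy=3,interpolation=cv2.INTER_CUBIC))
im=get_image('side');cv2.imwrite('pics/j2.png',cv2.resize(im[130:210,230:320,::-1],None,fx=6,fy=6,interpolation=cv2.INTER_CUBIC))
print(manip.state()['wrist_force'])
E
```

```text
clock: 12.95
position: [669.3, -244.7, 213.5]
eef_rot: [0.655, 0.756, 0.0, 0.0]
wrist_force: [0.4, 0.4, 2.4]
grip_width: 15.2
clock: 13.25
position: [669.3, -244.6, 212.4]
eef_rot: [0.655, 0.756, 0.0, 0.0]
wrist_force: [0.6, -1.0, 3.1]
grip_width: 15.0
[ 1.05210719 -0.87608668  2.94885354]
```

View pics/j1.png

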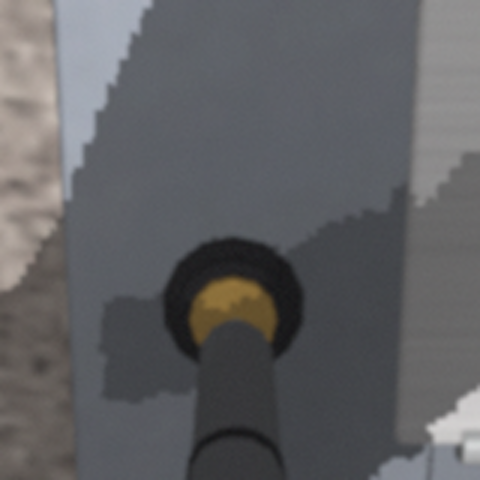

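View pics/j2.png

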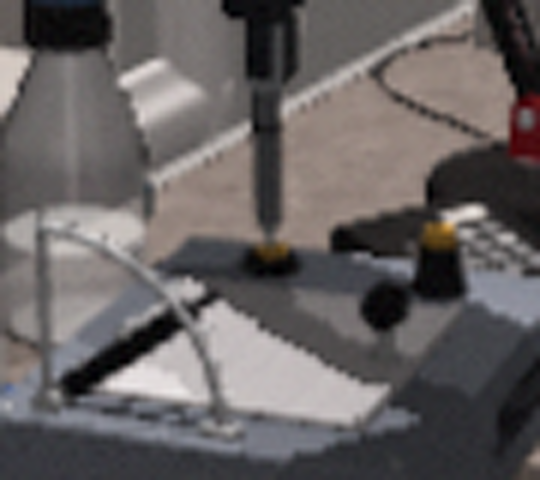

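```bash
python3 -m inch '[0,0,0.5,0,0,0,1,0,0,0.9,0,0,0,1,-0.2,0.4,0.95,0,0,0,1,-0.4,0.7,0.95,0,0,0,1,-0.4,0.95,0.9,0,0,0,1,-0.4,0.95,0,0,0,0,1,-0.4,0.95,0,0,0,0,1,-0.4,0.95,0,0,0,0,1,-0.4,0.95,0,0,0,0,1,-0.4,0.95,0,0,0,0,1]'
```

```text
clock: 14.35
position: [578.1, -39.2, 337.8]
eef_rot: [0.655, 0.756, -0.0, -0.001]
wrist_force: [0.6, -0.5, -0.3]
grip_width: 15.4
```

```bash
python3 -m inch '[-0.39,0.96,0,0,0,0,1,-0.39,0.96,0,0,0,0,1,-0.39,0.96,0,0,0,0,1,-0.39,0.96,0,0,0,0,1,-0.39,0.96,0,0,0,0,1,-0.39,0.96,0,0,0,0,1,-0.39,0.96,0,0,0,0,1,-0.39,0.96,0,0,0,0,1,-0.39,0.96,0,0,0,0,1,-0.39,0.96,0,0,0,0,1]';python3 -m inch '[-0.4,0.95,0,0,0,0,1,0,0,-0.5,0,0,0,1,0,0,-0.8,0,0,0,1,0,0,-0.8,0,0,0,1,0,0,-0.7,0,0,0,1,0,0,-0.5,0,0,0,1,0,0,0,0,0,0,1]'
python3 - <<'E'
from h import *
s=manip.state();print(s['position'],P('wrist')[3].round(4).tolist())
for c in('wrist','side'):
    im=get_image(c);cv2.imwrite(f'pics/k_{c}.png',im[:,:,::-1])
im=cv2.imread('pics/k_side.png');cv2.imwrite('pics/k2.png',cv2.resize(im[190:300,200:310],None,fx=5,fy=5,interpolation=cv2.INTER_CUBIC))
im=cv2.imread('pics/k_wrist.png');cv2.imwrite('pics/k1.png',cv2.resize(im[100:260,200:360],None,fx=3.5,fy=3.5,interpolation=cv2.INTER_CUBIC))
E
```

```text
clock: 15.35
position: [461.1, 248.6, 337.9]
eef_rot: [0.655, 0.756, -0.0, -0.0]
wrist_force: [0.3, 0.0, -0.6]
grip_width: 15.0
clock: 16.05
position: [448.5, 275.4, 237.0]
eef_rot: [0.655, 0.756, -0.002, -0.001]
wrist_force: [-0.0, -0.6, -0.4]
grip_width: 15.6
[448.52702724 275.37916896 237.02639712] [[-0.1419, -0.9371, -0.3188, 364.761], [0.9899, -0.1347, -0.0448, 263.5397], [-0.001, -0.3219, 0.9468, 357.5073], [0.0, 0.0, 0.0, 1.0]]
```

View pics/k1.png

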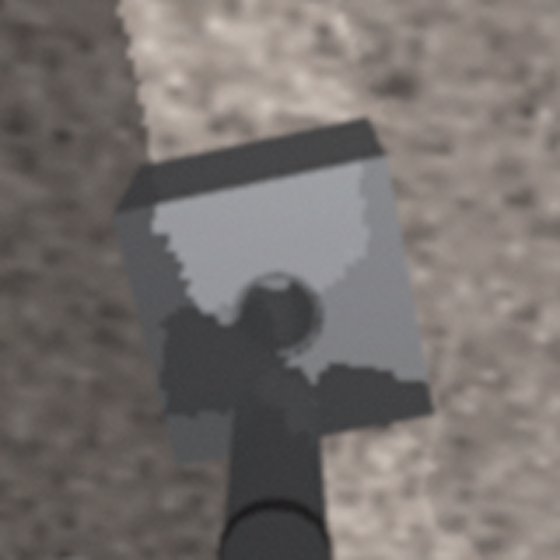

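View pics/k2.png

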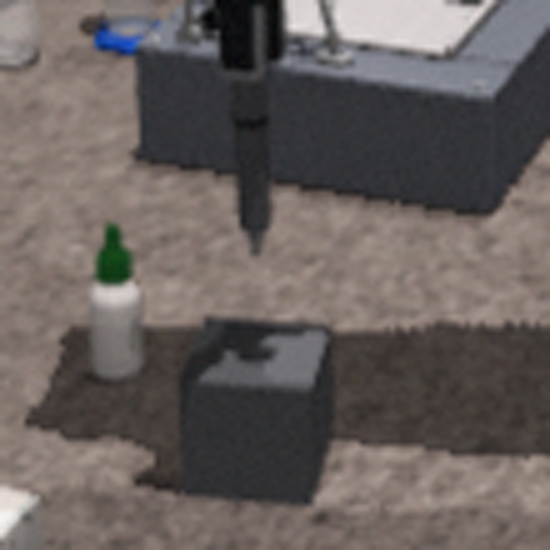

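Run:
```python
from h import *
K=lambda u,v:(u/3.5+200-.36,v/3.5+100-.36)
L=lambda u,v:(u/5+200-.4,v/5+190-.4)
print('hole',atz('wrist',K(281,315),65),atz('side',L(260,352),65))
print('tip w',atz('wrist',K(281,392),118),'s',atz('side',L(256,250),118),tri([('wrist',K(281,392)),('side',L(256,250))]))
```

```text
hole [452.46032629 277.91978967  65.        ] [449.48570041 277.00446742  65.        ]
tip w [452.57765381 277.68020501 118.        ] s [452.95553574 272.51415232 118.        ] [450.78976052 277.25397519 120.99306912]
```

```bash
python3 -m inch '[0.03,0,-0.4,0,0,0,1,0,0,-0.5,0,0,0,1,0,0,-0.4,0,0,0,1,0,0,0,0,0,0,1,0,0,0,0,0,0,1]'
python3 - <<'E'
from h import *
s=manip.state();print(s['position'])
for c in('wrist','side'):
    im=get_image(c);cv2.imwrite(f'pics/l_{c}.png',im[:,:,::-1])
im=cv2.imread('pics/l_side.png')[190:300,200:310]
a=cv2.imread('pics/l_wrist.png')[130:270,200:360]
cv2.imwrite('pics/l.png',np.hstack([cv2.resize(a,(480,420),interpolation=2),cv2.resize(im,(420,420),interpolation=2)])[:,:800])
E
```

```text
clock: 16.65
position: [451.1, 276.0, 200.3]
eef_rot: [0.655, 0.756, -0.0, -0.0]
wrist_force: [-0.5, -0.2, -0.7]
grip_width: 15.1
[451.08260817 275.9640759  200.29214611]
```

View pics/l.png

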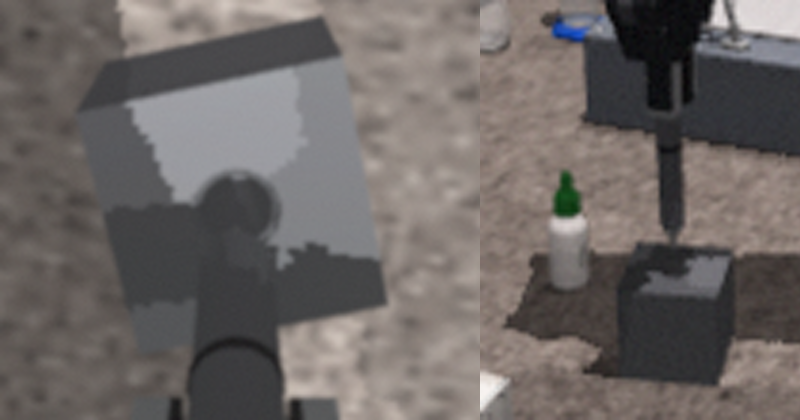

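```bash
python3 -m inch '[-0.02,0,-0.4,0,0,0,1,0,0,-0.4,0,0,0,1,0,0,0,0,0,0,1]'; python3 -m inch '[0,0,-0.2,0,0,0,1,0,0,-0.2,0,0,0,1,0,0,0,0,0,0,1]'
```

```text
clock: 17.05
position: [449.3, 275.4, 174.2]
eef_rot: [0.655, 0.756, -0.001, -0.001]
wrist_force: [-0.3, 0.1, -1.0]
grip_width: 15.1
clock: 17.35
position: [450.0, 275.8, 163.3]
eef_rot: [0.655, 0.756, -0.001, -0.0]
wrist_force: [-1.1, 1.0, -0.2]
grip_width: 15.3
```

```bash
python3 -m inch '[0,0,-0.3,0,0,0,1,0,0,-0.3,0,0,0,1,0,0,0,0,0,0,1]'; python3 -m inch '[0,0,-0.3,0,0,0,1,0,0,-0.2,0,0,0,1,0,0,0,0,0,0,1,0,0,0,0,0,0,1]'
```

```text
clock: 17.65
position: [449.7, 275.6, 144.8]
eef_rot: [0.655, 0.756, -0.001, -0.0]
wrist_force: [-0.3, -0.2, -0.5]
grip_width: 15.1
clock: 18.05
position: [450.4, 276.0, 131.1]
eef_rot: [0.655, 0.756, -0.0, -0.0]
wrist_force: [1.0, -0.6, -0.2]
grip_width: 14.9
```

```bash
python3 -m inch '[0,0,-0.12,0,0,0,1,0,0,0,0,0,0,1]'; python3 -m inch '[0,0,-0.04,0,0,0,1,0,0,0,0,0,0,1,0,0,0,0,0,0,1]'
```

```text
clock: 18.25
position: [450.4, 275.9, 127.4]
eef_rot: [0.655, 0.756, -0.0, -0.0]
wrist_force: [-0.5, 0.5, -0.8]
grip_width: 15.0
clock: 18.55
position: [450.5, 276.0, 126.5]
eef_rot: [0.655, 0.756, 0.0, 0.0]
wrist_force: [-0.6, -1.1, 0.0]
grip_width: 15.1
```

```bash
python3 -m inch '[0,0,0,0,0,0,0.6,0,0,0,0,0,0,0.2,0,0,0,0,0,0,0,0,0,0,0,0,0,0,0,0,0,0,0,0,0,0,0,0.3,0,0,0,0,0,0,0.7,0,0,0,0,0,0,0.9,0,0,0,0,0,0,0.9,0,0,0,0,0,0,0.9,0,0,0,0]'; python3 -m inch '[0,0,0.3,0,0,0,0,0,0,0,0,0,0,0]'
python3 - <<'E'
from h import *
s=manip.state();print(s['position'])
for c in('wrist','side'):
    im=get_image(c);cv2.imwrite(f'pics/n_{c}.png',im[:,:,::-1])
im=cv2.imread('pics/n_side.png')[190:300,200:310]
a=cv2.imread('pics/n_wrist.png')[130:270,200:360]
cv2.imwrite('pics/n.png',np.hstack([cv2.resize(a,(480,420),interpolation=2),cv2.resize(im,(420,420),interpolation=2)])[:,:800])
E
```

```text
clock: 19.55
position: [450.4, 275.9, 239.2]
eef_rot: [0.655, 0.756, 0.0, 0.0]
wrist_force: [-0.2, -0.2, -0.1]
grip_width: 85.6
clock: 19.75
position: [451.2, 276.3, 247.8]
eef_rot: [0.655, 0.756, 0.001, 0.001]
wrist_force: [0.1, 0.3, -0.3]
grip_width: 85.3
[451.1832203  276.29535439 247.82920301]
```

View pics/n.png

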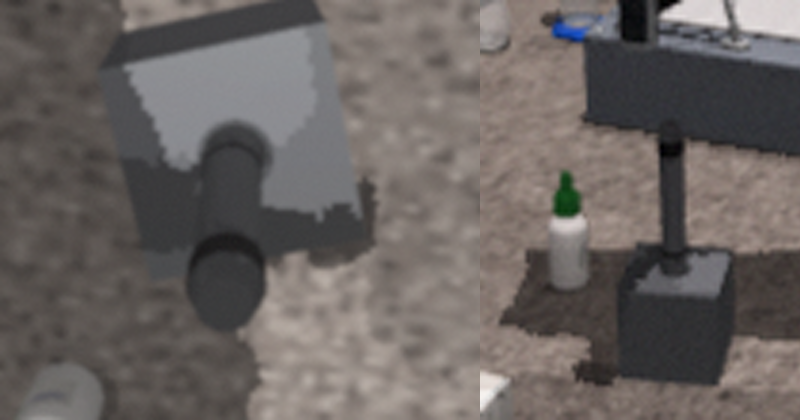

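```bash
python3 -m inch '[0.21,-0.98,0.2,0,0,0,0,0.21,-0.98,0.2,0,0,0,0,0.21,-0.98,0,0,0,0,0,0.21,-0.98,0,0,0,0,0,0.21,-0.98,0,0,0,0,0,0.21,-0.98,0,0,0,0,0,0.21,-0.98,0,0,0,0,0,0.21,-0.98,0,0,0,0,0,0.21,-0.98,0,0,0,0,0,0.21,-0.98,0,0,0,0,0]'; python3 -m inch '[0.21,-0.98,0,0,0,0,0,0.21,-0.98,0,0,0,0,0,0.21,-0.98,0,0,0,0,0,0.21,-0.98,0,0,0,0,0,0,0,0,0,0,0,0,0,0,0,0,0,0,0]'
python3 - <<'E'
from h import *
s=manip.state();print(s['position'],s['eef_rot'])
for c in('wrist','side','top'):
    im=get_image(c);cv2.imwrite(f'pics/o_{c}.png',im[:,:,::-1])
q=np.load('q.npy')
def W(b):return np.r_[q[0],q[1],0]+R.from_rotvec([0,0,q[2]]).apply(b)
print(proj('wrist',[W([-60,20,116]),W([-115,-145,80]),W([85,118,83])]))
for a in (.6,.65,.7,.75,.8):
    print(a,proj('wrist',[W([85-112*np.cos(a),118,83+112*np.sin(a)])]))
E
```

```text
clock: 20.85
position: [512.8, -19.2, 256.9]
eef_rot: [0.655, 0.756, -0.001, -0.001]
wrist_force: [-0.4, 0.7, -0.0]
grip_width: 85.7
clock: 21.45
position: [537.9, -135.7, 256.9]
eef_rot: [0.656, 0.755, -0.0, -0.001]
wrist_force: [-0.9, 0.1, 0.4]
grip_width: 85.1
[ 537.92433114 -135.72990504  256.88403073] [ 6.55588762e-01  7.55116866e-01 -3.48439757e-04 -1.33092610e-03]
[[275.50995143 201.22803469]
 [ 66.12067609 120.3684423 ]
 [378.40573528 334.36216973]]
0.6 [[412.68207327 284.5855162 ]]
0.65 [[414.34463702 292.05653541]]
0.7 [[415.92400299 299.852438  ]]
0.75 [[417.40885752 307.94319806]]
0.8 [[418.78806549 316.29454807]]
```

View pics/o_wrist.png

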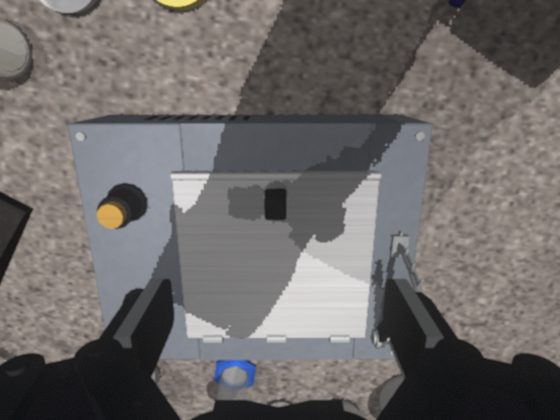

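View pics/o_top.png

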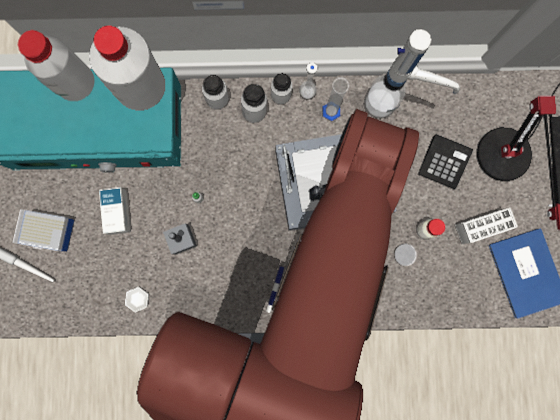

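Run:
```python
from h import *
print(atz('wrist',(275.5,204),120),atz('wrist',(264.5,204),128),atz('wrist',(286.5,204),128))
print(manip.state()['position'])
q=np.load('q.npy')
def W(b):return np.r_[q[0],q[1],0]+R.from_rotvec([0,0,q[2]]).apply(b)
print(proj('wrist',[W([-115,145,80]),W([-115,-145,80]),W([-60,20,116]),W([-60,20,128])]))
im=cv2.imread('pics/g_wrist.png')[240:350,440:560];cv2.imwrite('pics/p.png',cv2.resize(im,None,fx=5,fy=5,interpolation=2))
```

```text
[ 541.32424837 -135.8999811   120.        ] [ 539.73461551 -143.99110782  128.        ] [ 537.50395438 -128.48500287  128.        ]
[ 538.20442126 -134.62001514  257.86283027]
[[434.26192988 120.71621229]
 [ 66.12067609 120.3684423 ]
 [275.50995143 201.22803469]
 [275.41572838 206.53112586]]
```

View pics/p.png

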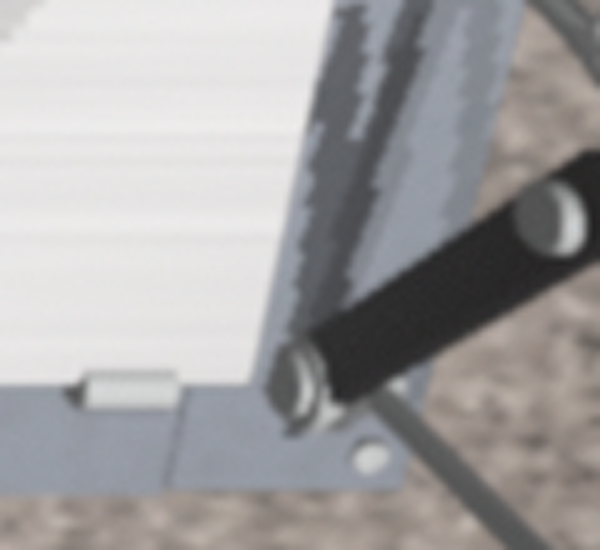

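```bash
python3 -m inch '[0.02,-0.02,-0.7,0,0,0,0,0,0,-0.8,0,0,0,0,0,0,-0.8,0,0,0,0,0,0,-0.7,0,0,0,0,0,0,-0.6,0,0,0,0,0,0,-0.5,0,0,0,0,0,0,0,0,0,0,0,0,0,0,0,0,0,0]'
python3 - <<'E'
from h import *
s=manip.state();print(s['position'])
im=get_image('wrist');cv2.imwrite('pics/r1.png',im[:,:,::-1])
im=get_image('side');cv2.imwrite('pics/r2.png',cv2.resize(im[110:230,220:360,::-1],None,fx=5,fy=5,interpolation=2))
E
```

```text
clock: 22.4
position: [539.2, -135.5, 135.7]
eef_rot: [0.655, 0.756, -0.0, -0.0]
wrist_force: [-0.8, -0.5, 1.2]
grip_width: 85.5
[ 539.21572554 -135.54617656  135.73917134]
```

View pics/r1.png

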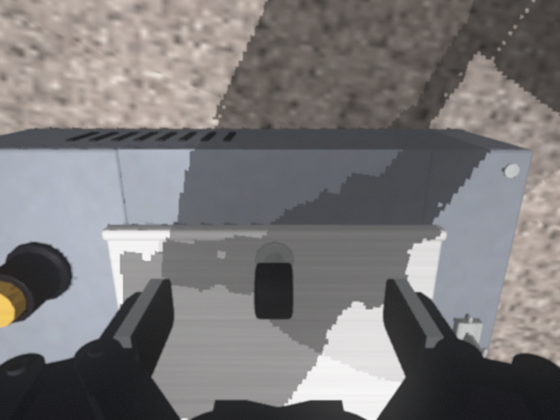

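View pics/r2.png

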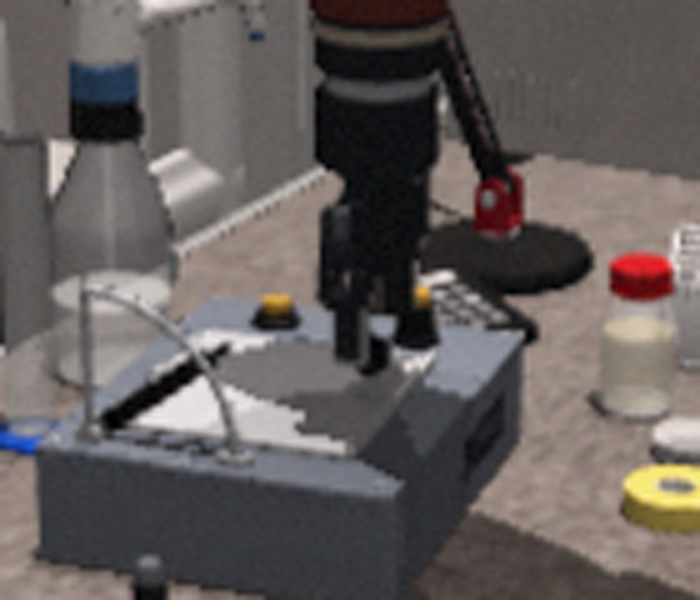

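Run:
```python
from h import *
print(atz('wrist',(274,291),128),atz('wrist',(274,291),125)); s=manip.state()['position'];print(proj('wrist',[s-[0,0,10],[540.5,-136,128],[540.5,-136,116]]))
```

```text
[ 535.50486333 -138.27246492  128.        ] [ 537.37673491 -138.04315996  125.        ]
[[277.97080094 298.7534943 ]
 [277.86425345 302.36282088]
 [277.89409941 286.44243875]]
```

```bash
python3 -m inch '[0,-0.06,-0.3,0,0,0,0,0,0,-0.2,0,0,0,0,0,0,0,0,0,0,0.4,0,0,0,0,0,0,0.8,0,0,0,0,0,0,1,0,0,0,0,0,0,1,0,0,0,0,0,0,1]' 40; python3 -m inch '[0,0,0,0,0,0,1,0,0,0,0,0,0,1]' 60
python3 - <<'E'
from h import *
s=manip.state();print(s['position'],s['wrist_force'],s['grip_width'])
im=get_image('wrist');cv2.imwrite('pics/s1.png',im[:,:,::-1])
E
```

```text
clock: 23.2
position: [539.3, -137.6, 120.7]
eef_rot: [0.655, 0.756, 0.0, -0.0]
wrist_force: [-2.1, -0.4, 5.7]
grip_width: 15.8
clock: 23.4
position: [539.3, -137.6, 120.7]
eef_rot: [0.655, 0.756, 0.0, -0.0]
wrist_force: [-1.2, 3.4, 5.4]
grip_width: 14.9
[ 539.31109896 -137.61375484  120.74053246] [-1.21208065  3.39599954  5.41619164] 14.949129338983454
```

View pics/s1.png

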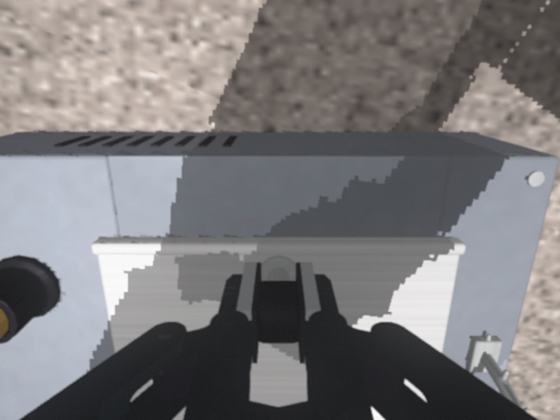

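Run:
```python
import numpy as np
a=np.linspace(0,.65,14)
p=np.c_[-145*np.cos(a)+33*np.sin(a),145*np.sin(a)+33*np.cos(a)]
d=np.diff(p,axis=0)/30
print(np.c_[a[1:],d[:,0]*.99,d[:,0]*.1415,d[:,1]].round(3), (p[-1]-p[0]))
```

```text
[[0.05  0.06  0.009 0.24 ]
 [0.1   0.072 0.01  0.237]
 [0.15  0.084 0.012 0.233]
 [0.2   0.095 0.014 0.228]
 [0.25  0.106 0.015 0.223]
 [0.3   0.117 0.017 0.218]
 [0.35  0.128 0.018 0.211]
 [0.4   0.138 0.02  0.205]
 [0.45  0.148 0.021 0.197]
 [0.5   0.158 0.023 0.19 ]
 [0.55  0.167 0.024 0.182]
 [0.6   0.176 0.025 0.173]
 [0.65  0.184 0.026 0.164]] [49.5390006  81.02279418]
```

```bash
python3 -m inch '[0.06,0.009,0.24,0,0,0,1,0.072,0.01,0.237,0,0,0,1,0.084,0.012,0.233,0,0,0,1,0.095,0.014,0.228,0,0,0,1,0,0,0,0,0,0,1]' 60; python3 -m inch '[0.106,0.015,0.223,0,0,0,1,0.117,0.017,0.218,0,0,0,1,0.128,0.018,0.211,0,0,0,1,0.138,0.02,0.205,0,0,0,1,0,0,0,0,0,0,1]'
python3 - <<'E'
from h import *
s=manip.state();print(s['position'],s['wrist_force'],s['grip_width'])
im=get_image('wrist');cv2.imwrite('pics/t1.png',im[:,:,::-1])
im=get_image('side');cv2.imwrite('pics/t2.png',cv2.resize(im[110:230,220:360,::-1],None,fx=5,fy=5,interpolation=2))
E
```

```text
clock: 23.95
position: [548.8, -136.2, 149.4]
eef_rot: [0.655, 0.756, 0.0, -0.0]
wrist_force: [1.1, 4.9, -6.4]
grip_width: 14.9
clock: 24.45
position: [563.6, -134.1, 175.3]
eef_rot: [0.655, 0.756, 0.0, -0.0]
wrist_force: [-1.2, 5.6, -4.8]
grip_width: 15.2
[ 563.5933052  -134.14614069  175.25128687] [-1.15955533  5.59909665 -4.7875274 ] 15.214083436738214
```

View pics/t2.png

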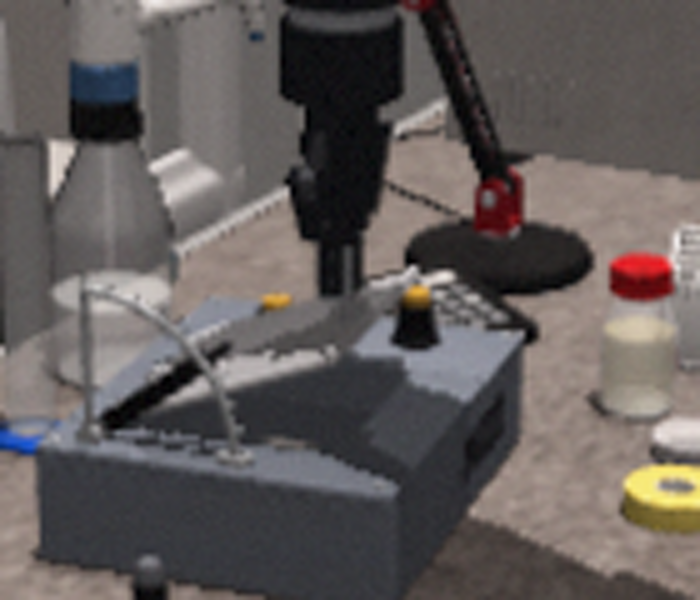

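View pics/t1.png

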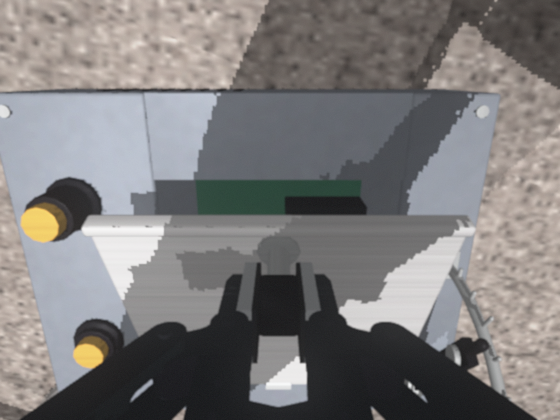

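```bash
python3 -m inch '[0.148,0.021,0.197,0,0,0,1,0.158,0.023,0.19,0,0,0,1,0.167,0.024,0.182,0,0,0,1,0.176,0.025,0.173,0,0,0,1,0.184,0.026,0.164,0,0,0,1,0,0,0,0,0,0,1,0,0,0,0,0,0,1]'
python3 - <<'E'
from h import *
s=manip.state();print(s['position'],s['wrist_force'],s['grip_width'])
d=s['position']-[539.3,-137.6,120.7];db=np.hypot(d[0],d[1])
print(d, [ (a,-145*np.cos(a)+33*np.sin(a)+145-db,145*np.sin(a)+33*np.cos(a)-33-d[2]) for a in (.6,.65,.7)])
im=get_image('wrist');cv2.imwrite('pics/u1.png',im[:,:,::-1])
im=get_image('side');cv2.imwrite('pics/u_side.png',im[:,:,::-1]);cv2.imwrite('pics/u2.png',cv2.resize(im[150:220,225:325,::-1],None,fx=7.5,fy=7.5,interpolation=2))
E
```

```text
clock: 25.25
position: [588.2, -130.6, 202.1]
eef_rot: [0.655, 0.756, -0.0, -0.0]
wrist_force: [-2.2, 5.8, -4.9]
grip_width: 14.9
[ 588.2458768  -130.63468287  202.12119828] [-2.1568663   5.79458369 -4.87149289] 14.895130892176866
[48.9458768   6.96531713 81.42119828] [(0.6, np.float64(-5.4794602874115625), np.float64(-5.311964348842636)), (0.65, np.float64(0.10000285213182991), np.float64(-0.39840409929756504)), (0.7, np.float64(5.918068775048589), np.float64(4.230158546711166))]
```

View pics/u2.png

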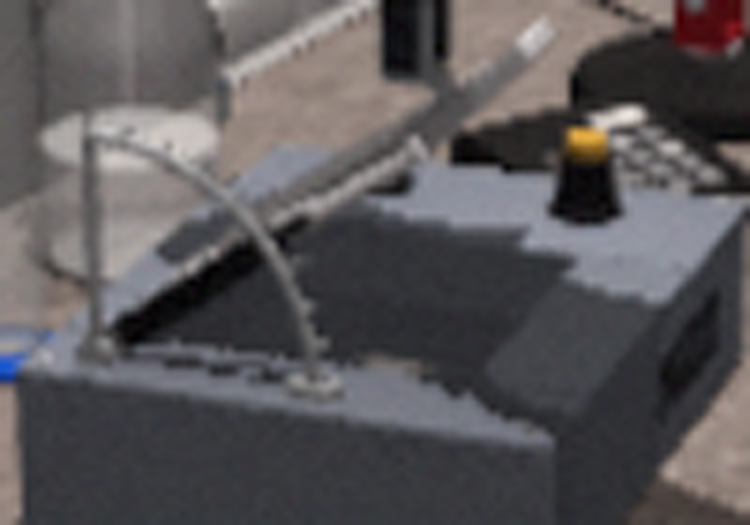

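View pics/u1.png

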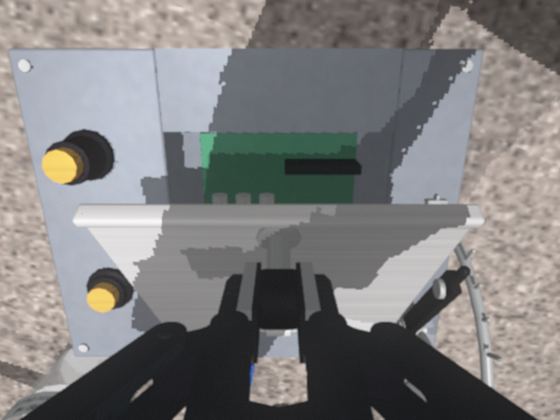

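Run:
```python
from h import *
q=np.load('q.npy')
def W(b):return np.r_[q[0],q[1],0]+R.from_rotvec([0,0,q[2]]).apply(b)
def pt(a,r,n,y):return W([85-r*np.cos(a)+n*np.sin(a),y,83+r*np.sin(a)+n*np.cos(a)])
im=cv2.imread('pics/u_side.png')
def crop(i):return cv2.resize(i[150:220,225:305],None,fx=9,fy=9,interpolation=2)
A=crop(im)
Z=lambda X:tuple(int(v) for v in ((proj('side',X)[0]+.5-[225,150])*9))
for k,a in enumerate((.60,.65,.70)):
    B=A.copy()
    for n in(-3,3):cv2.line(B,Z(pt(a,0,n,105)),Z(pt(a,160,n,105)),(0,0,255),1)
    for n in(-7,7):cv2.line(B,Z(pt(a,0,n,118)),Z(pt(a,112,n,118)),(0,255,0),1)
    cv2.imwrite(f'pics/v{k}.png',B)
```

```text
(no output)
```

View pics/v0.png

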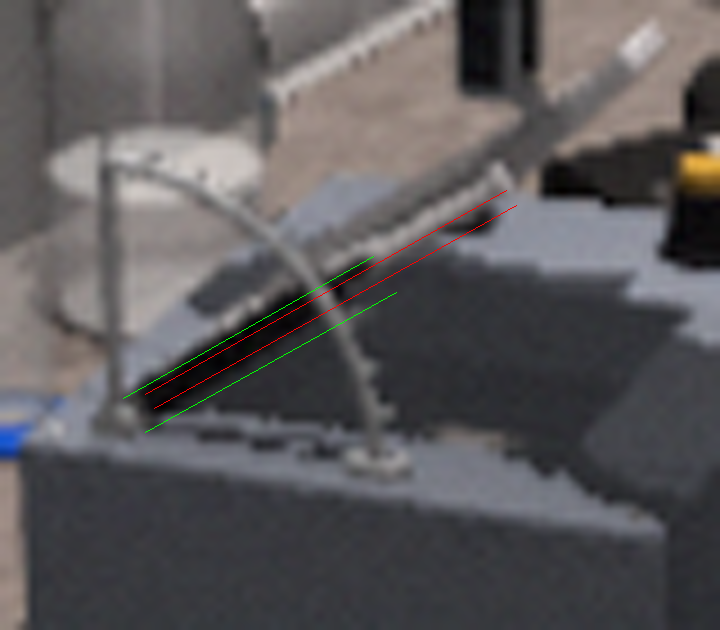

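View pics/v1.png

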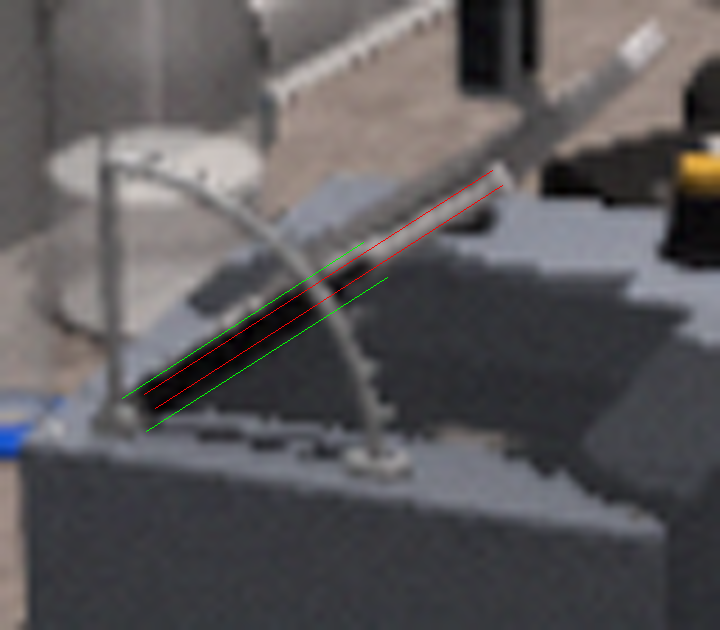

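View pics/v2.png

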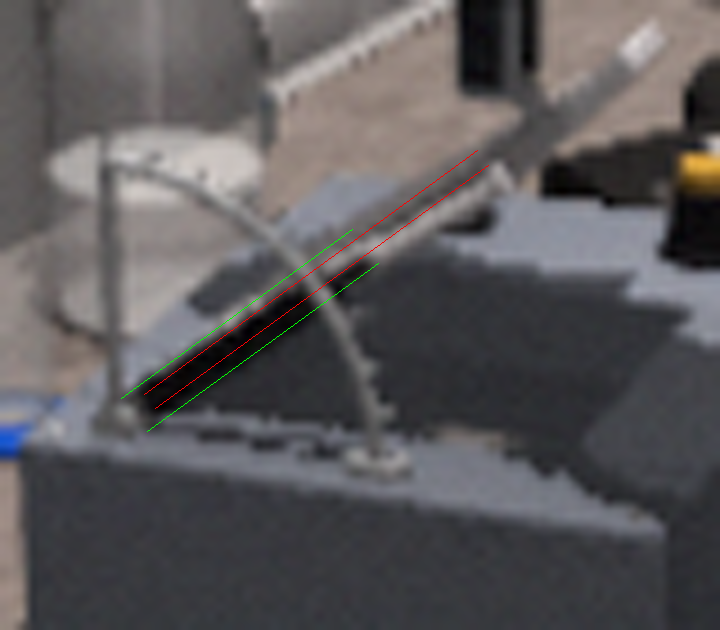

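Run:
```python
from h import *
q=np.load('q.npy')
def W(b):return np.r_[q[0],q[1],0]+R.from_rotvec([0,0,q[2]]).apply(b)
def pt(a,r,n,y):return W([85-r*np.cos(a)+n*np.sin(a),y,83+r*np.sin(a)+n*np.cos(a)])
im=cv2.imread('pics/u1.png')
A=cv2.resize(im[190:350,370:510],None,fx=4,fy=4,interpolation=2)
Z=lambda X:tuple(int(v) for v in ((proj('wrist',X)[0]+.5-[370,190])*4))
o=[A]
for k,a in enumerate((.62,.68)):
    B=A.copy()
    for n in(-7,7):
      for y in (115,121): cv2.line(B,Z(pt(a,0,n,y)),Z(pt(a,112,n,y)),(0,255,0),1)
    for n in (-3,3):cv2.line(B,Z(pt(a,40,n,105)),Z(pt(a,160,n,105)),(0,0,255),1)
    o.append(B)
cv2.imwrite('pics/w.png',cv2.resize(np.hstack(o),(798,304)) if 0 else np.hstack([o[1],o[2]])[:600,:]. copy()[:, :]) 
x=np.hstack([o[1],o[2]]);cv2.imwrite('pics/w.png',cv2.resize(x,(790,int(x.shape[0]*790/x.shape[1])),interpolation=cv2.INTER_AREA))
```

```text
(no output)
```

View pics/w.png

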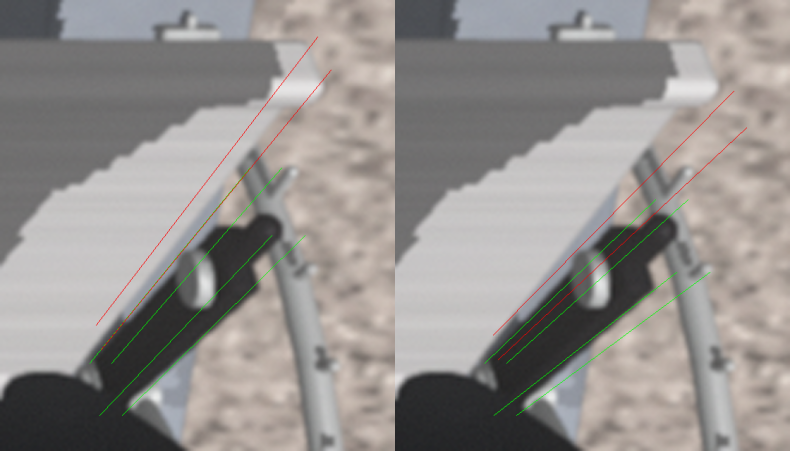

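```bash
python3 -m inch '[0,0,0,0,0,0,1,0,0,0,0,0,0,1,0,0,0,0,0,0,1]'
python3 - <<'E'
from h import *
im=get_image('side');cv2.imwrite('pics/x.png',im[:,:,::-1])
s=manip.state();print(s['position'],s['wrist_force'],s['grip_width'],s['clock'])
E
```

```text
clock: 25.65
position: [588.2, -130.6, 202.1]
eef_rot: [0.655, 0.756, 0.0, -0.0]
wrist_force: [-1.3, 6.3, -4.8]
grip_width: 14.6
[ 588.24498331 -130.63429386  202.1171124 ] [-1.44205473  5.9052018  -5.41319987] 14.898907173971256 25.7
```

View pics/x.png

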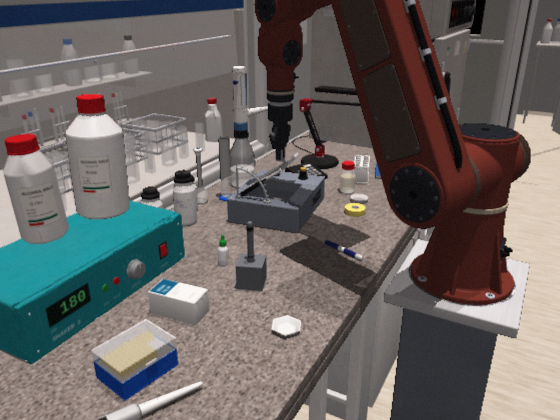

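The tester stands upright in its stand at (250,245). The flap is held up by the knob, and the bystanders are where they started.

```bash
python3 -c "
from bench import workorder;print(workorder.finish_job())"
```

```text
the job is handed in; nothing more can be done
None
```

I did the whole job and handed it in at about 26 s. No verdict was reported.

- **Contacts:** With the flap shut, I pressed the tester's tip on the tall contact and then on the low one. The wrist force read about 3 N at each, and the pictures showed the tip on each cap.
- **Tester:** I put it back in the stand and let go. The pictures show it upright and fully home, and it went down to within about 0.5 mm of the height where I first gripped it.
- **Flap:** I gripped the knob at 60 N (finger opening about 15 mm) and raised the flap. At hand-in the arm was still, with the flap at about 0.65 rad by arm position and by the side-camera overlay.
- **Pointer:** My readings of its angle ran from 0.62 to 0.68 rad, most near 0.65. The mismatch with the flap should be about 0.03 rad at worst, against the 0.07 allowed. I saw no sign that the pointer moved.
- **Bystanders:** They looked unmoved in the last side picture.

The wrist-camera overlay fitted the flap and pointer less exactly than the side view. It suggested the pointer might sit about 0.01 rad above the flap, which I left uncorrected.

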